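# Tip rollers from a scoop into a tray

### The arm

A 7-joint arm with a two-finger parallel gripper is mounted at the origin on a cart in front of the work surface, level with it; the furniture and walls round the work are solid. World frame = base frame: x ahead of the robot, y to its left, z up, the work surface at z = 0. Lengths are in m, angles in rad, forces in N, time in s.
With the tool pointing down it reaches from about 0.4 to 0.85 m from the base axis. Payload 10.4 kg.
Tool frame: the origin (TCP) lies midway between the tips of the shut fingers; the grasp point (between the pads) lies 19 mm behind it (manip.tcp_to_grasp is the distance from the TCP to the grasp point, in m); z points along the fingers, y is the line along which they close (so a half turn about z gives the same grasp; the last joint's range is limited). The gripper opens to 85 mm and grips with 20 to 120 N. Pads are 22 mm wide; open, the fingers measure 114 mm over their backs; the gripper's body (76 mm by 85 mm) begins 54 mm behind the grasp point. The pads swing forward as they close: fully open they stand 13 mm farther back than shut.
Start: joints at [-0.023, 0.332, -0.065, 1.46, 0.022, 1.35, -0.088], TCP at [0.625, 0, 0.231] pointing down, gripper open.
Joint ranges: [-2.6, 2.6], [-0.5, 2.12], [-1.47, 1.34], [0.16, 2.42], [-1.27, 4.41], [0.06, 2.06], [-2.6, 2.6]. Speed limits (rad/s): [2.22, 2.22, 2.79, 2.79, 3.14, 3.14, 3.14].

### API

Orientations are given as a unit quaternion [x, y, z, w].
In Python, from workcell import manip gives the robot as it stands.
- The arm moves only by the shell command python3 -m jog 'ROWS' [FORCE]. ROWS is a JSON object of lists of equal length, an entry for each row: "offset": the shift along the world's x, y, z in m, a list of three; "yaw": the turn about the world's z in degrees; "jaw": the closure, from 0 (fully open) to 1 (shut). A call has 1 to 20 rows; each row shifts and turns the commanded pose from where the row before left it; what a row does not reach is not made up. A row lasts 1/12 s, in which the tool goes at most 41.7 mm and 7.16 degrees, less where a joint would pass 70% of its speed; a pose out of reach is approached as far as the arm can. A call is refused whole if a number of a shift passes 0.0417 or a number of a turn 7.16, either way. A call with a gripper value outside its range is refused whole. The fingers move at their own pace and stop on an object; FORCE is the grip in N (left out, the last holds). Time passes only in rows, so rows that do not move let the fingers close. It gives the time, the measured TCP pose, the force, the opening and the grip force at its end, in the units of the state.
- manip.get_obs(): the state, without advancing time (a new reading comes with each control period).
- manip.camera(name): name is "scene" or "side" or "wrist"; returns a dict with "frame" (384x512x3 uint8, red, green, blue), "camera_matrix" (3x3 intrinsics, pixels), "distortion" ([k1, k2, p1, p2, k3] as OpenCV has them; the pictures are not rectified), "eye" and "attitude" of the camera in the world; the wrist camera has in their place "hand_eye" (4x4, takes a point from camera to tool coordinates, whose origin is the TCP and whose axes are the flange's). Camera axes: x right, y up, looking along -z (the intrinsics and any distortion apply to the point x, -y, -z); pixel columns grow to the right and rows downward; lengths in m; the calibration is good to about 2 mm. A picture is of the moment at which its call begins: read the wrist's pose just before it. There is no depth.
- manip.hand_in(): hands the job in; it is judged then, once.
Trained networks look in a picture, given as the dict that the camera call returned (one of the last four; its "shot" number tells which), for a name from the list of things; names that differ only in an ending like _2 or _b are one class to them, and where a whole thing is asked for, a point or a joint stands for the part that bears it (a point fixed in the world has none). Each returns a list of dicts, best first, with "score" (0 to 1); they miss things now and then, are a little off and sometimes report something else, mostly with a low value. They report only what shows in the picture. A call takes as long as a camera call. They do not tell look-alikes from the thing itself.
- manip.masks_of(picture, name): "region" (384x512 bool, what is visible of it).
- manip.tip_of(picture, name): "at" ([x, y, z] in m, in world coordinates, good to about 4 mm: a listed point, or the origin of a listed thing).
The state is a dict: "clock": time; "joint_pos": joint angles; "joint_velocities": joint speeds; "tau": joint torques, N m; "position": TCP position; "ee_rot": TCP orientation; "ft_force": force on the tool from outside, world axes, zero at the start; "torque": the same for the moment, N m; "grip_width": opening from 0.0 (shut) to 1.0 (fully open); "grasp_force": force on a finger pad.
Only numpy, scipy, OpenCV 4.12 (cv2) and the standard library are available. Lean on these libraries where they do the work, as an engineer would, in place of code of your own. Each camera call takes 0.05 s, during which the arm holds its last target. There are 200 camera calls.

### The job

Carry the loaded steel scoop to the wooden tray by its top handle, bring its lip down close over the tray while the scoop is still level, and only then tip it forward so that all three rollers end up lying inside the tray and none falls on the bench. Keep the lip low over the tray as long as there are rollers in the tipped scoop. Then set the empty scoop down upright on the bench beside the tray, letting go only once it stands; leave the tray where it is and the other things alone.

Things in the scene. Friction and masses are not known exactly. Their poses are not given: they have to be found in the camera images.
- scoop: Sheet-steel scoop holding three rollers, 140 x 82 mm, wooden top handle. Origin: centre of its underside; -x points to the open front lip, +x to the closed back, z up. Floor 4 mm above the underside, x -44 to +54 mm, 74 mm wide inside, walls 38 mm high. Loose, about 0.3 kg empty, 0.45 kg loaded. A strap at x = +62 mm carries the handle.
- scoop_lip (a point): Middle of the scoop's front lip, at (-80, 0, 16) mm in the scoop's frame, with its axes. From the flat floor a ramp rises 11 mm at 17 degrees to this lip; side walls there reach 32 mm. Rollers stay in while the scoop is within 12 degrees of level and roll out over the lip when the front is tipped down 25 to 50 degrees.
- scoop_grip (a point): Middle of the wooden handle bar above the load, at (0, 0, 108) mm in the scoop's frame, with its axes. The bar is straight along the scoop's x (-45 to +60 mm), 16 mm wide in y, z from 97 to 120 mm: pinch it across its width from above.
- tray: Low open wooden tray, empty, loose on the bench (0.8 kg). Outside 146 (x) by 116 (y) by 40 mm high, inside 130 by 100 mm, inner floor 6 mm above the underside. Origin: centre of its underside, z up. Scoop and tray stand in two places, one near the bench front to the right of the vice, one farther back and more to the left; which is where changes.
- tray_rim (a point): Centre of the tray's open mouth at rim height, 40 mm above the tray's origin; it has the tray's axes. Room for the arm: a roof beam runs 0.65 m above the bench at x 0.60 to 0.68 m, left of y = -0.08 m, and a toolbox 0.19 m high stands behind x = 0.79 m, y -0.28 to +0.10 m.
- roller_1: White nylon roller, a cylinder 30 mm in diameter and 62 mm long (about 50 g). Origin: its centre; its y axis is the cylinder's axis. At the start it lies across the scoop's floor (the one nearest the lip). It rolls easily.
- roller_2: White nylon roller, a cylinder 30 mm in diameter and 62 mm long (about 50 g). Origin: its centre; its y axis is the cylinder's axis. At the start it lies across the scoop's floor (the middle one). It rolls easily.
- roller_3: White nylon roller, a cylinder 30 mm in diameter and 62 mm long (about 50 g). Origin: its centre; its y axis is the cylinder's axis. At the start it lies across the scoop's floor (the one nearest the back). It rolls easily.
- tape_measure: Bystander: yellow and black tape measure 38 x 72 x 62 mm standing near the vice; origin: centre of its underside. To be left alone.
- drill_battery: Bystander: black drill battery 87 x 81 x 60 mm; origin: centre of its underside. To be left alone.
- glue_bottle: Bystander: white bottle 52 mm across, 83 mm tall; origin: centre of its underside. To be left alone.
Not all that is in view belongs to the job. Leave any blue look-alike of the roller_3 alone.

How it is judged:
By the outcome, as a careful person would: the job done as asked, in the order asked, and still so for the second after the job is handed in, with the robot touching nothing.
It also fails if it takes over 64 s, if anything falls off the work surface, if the arm or the gripper's body presses on something with over 40 N, if the wrist force passes 120 N, or if a joint passes its speed limit or range.

## Working session

There is one attempt and no reset: what is moved stays moved. The work goes in short steps, Python scripts to look and compute and a shell command to move; the robot and the scene stay as the last step left them, time stands still between calls to the robot, and variables do not carry over. Pictures are saved under pics/ and viewed, at most 10 in all, crops included, and the job is handed in when it is done.

```bash
ls; python3 -m jog --help 2>&1 | head -40; mkdir -p pics
cat > h.py <<'E'
import numpy as np, cv2
from scipy.spatial.transform import Rotation as R
from workcell import manip
def pose(p,tool=None):
    if 'eye' in p:
        a=np.array(p['attitude'],float)
        r=a if a.shape==(3,3) else R.from_quat(a).as_matrix()
        return r,np.array(p['eye'])
    H=np.array(p['hand_eye']); r=R.from_quat(tool['ee_rot']).as_matrix()
    return r@H[:3,:3], r@H[:3,3]+np.array(tool['position'])
def shot(n):
    o=manip.get_obs(); p=manip.camera(n); return p,pose(p,o)
def ray(p,P,uv):
    q=cv2.undistortPoints(np.array([[uv]],float),p['camera_matrix'],np.array(p['distortion'],float))[0,0]
    d=P[0]@np.array([q[0],-q[1],-1.]); return P[1],d/np.linalg.norm(d)
def proj(p,P,X):
    c=(np.atleast_2d(X)-P[1])@P[0]; c=c*[1,-1,-1]
    return cv2.projectPoints(c,np.zeros(3),np.zeros(3),p['camera_matrix'],np.array(p['distortion'],float))[0][:,0]
def tri(rs):
    A=sum(np.eye(3)-np.outer(d,d) for _,d in rs); b=sum((np.eye(3)-np.outer(d,d))@c for c,d in rs); return np.linalg.solve(A,b)
def save(p,n): cv2.imwrite('pics/'+n+'.png',p['frame'][:,:,::-1])
E
python3 - <<'E'
from h import *
np.set_printoptions(precision=3,suppress=True)
o=manip.get_obs(); print({k:np.round(v,3).tolist() for k,v in o.items()}, manip.tcp_to_grasp)
im=[]
for n in ['scene','side','wrist']:
    p,P=shot(n); im.append(p['frame'])
    print(n,P[1],'att',np.shape(p.get('attitude')))
    for t in ['scoop','scoop_lip','scoop_grip','tray','tray_rim','roller_1','tape_measure','drill_battery','glue_bottle']:
        print(t,[(round(d['score'],2),np.round(d['at'],3).tolist(),proj(p,P,d['at'])[0].round().tolist()) for d in manip.tip_of(p,t)[:4]])
    save(p,n+'0')
E
```

```text
pics
invalid input: not JSON, or not a number
{'clock': 0.0, 'joint_pos': [-0.023, 0.333, -0.065, 1.461, 0.022, 1.35, -0.089], 'joint_velocities': [-0.0, -0.0, -0.001, -0.001, 0.0, -0.0, 0.0], 'tau': [0.0, -62.545, 0.05, -39.161, 0.016, 0.01, -0.0], 'position': [0.625, 0.0, 0.231], 'ee_rot': [0.707, 0.707, -0.001, -0.0], 'ft_force': [-0.436, 0.357, -0.118], 'torque': [0.018, 0.011, 0.006], 'grasp_force': 0.0, 'grip_width': 1.003} 0.0187
scene [-0.209 -0.837  0.912] att (4,)
scoop [(0.91, [0.635, -0.193, 0.0], [267.0, 202.0]), (0.65, [0.667, -0.188, 0.018], [273.0, 191.0]), (0.63, [0.47, -0.215, -0.002], [235.0, 237.0])]
scoop_lip [(0.87, [0.554, -0.196, 0.015], [250.0, 213.0])]
scoop_grip [(0.84, [0.631, -0.19, 0.112], [267.0, 172.0])]
tray [(0.95, [0.514, -0.404, 0.002], [302.0, 261.0])]
tray_rim [(0.58, [0.51, -0.402, 0.039], [302.0, 251.0])]
roller_1 [(0.68, [0.723, -0.298, 0.016], [315.0, 199.0]), (0.5, [0.635, -0.191, 0.019], [267.0, 197.0]), (0.49, [0.603, -0.19, 0.017], [259.0, 203.0]), (0.47, [0.663, -0.19, 0.021], [273.0, 191.0])]
tape_measure [(0.6, [0.472, -0.212, -0.002],
[... 900 characters left out ...]
302.0, 220.0])]
drill_battery [(0.69, [0.514, -0.405, 0.037], [311.0, 161.0]), (0.58, [0.7, -0.426, 0.002], [255.0, 150.0])]
glue_bottle [(0.73, [0.621, 0.115, 0.001], [183.0, 306.0])]
wrist [0.626 0.065 0.375] att ()
scoop [(0.62, [0.634, -0.195, 0.0], [261.0, 310.0])]
scoop_lip [(0.95, [0.556, -0.198, 0.015], [201.0, 319.0])]
scoop_grip []
tray []
tray_rim []
roller_1 [(0.92, [0.668, -0.186, 0.017], [287.0, 312.0]), (0.86, [0.607, -0.192, 0.021], [240.0, 318.0]), (0.85, [0.641, -0.188, 0.022], [266.0, 316.0])]
tape_measure [(0.65, [0.474, -0.215, 0.001], [143.0, 324.0]), (0.4, [0.669, -0.186, 0.015], [288.0, 311.0])]
drill_battery []
glue_bottle [(0.8, [0.626, 0.122, -0.0], [255.0, 57.0])]
```

View pics/scene0.png

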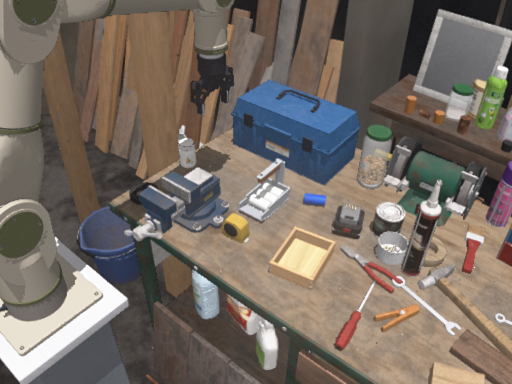

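View pics/side0.png

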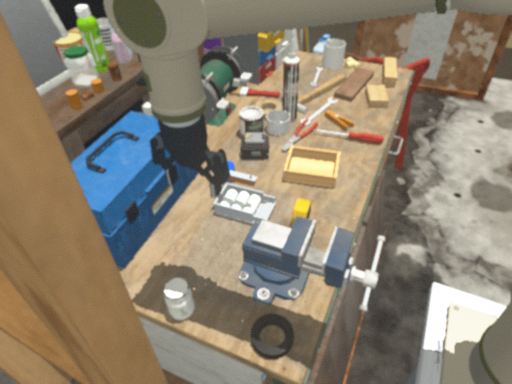

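The scene picture shows the scoop at about px (265,200), with its lip toward the robot and the strap at the back. The tray is at (302,258), with the tape measure at (236,228) and the blue decoy roller at (314,199). The side view agrees, with the scoop at (243,205) and the tray at (311,168). I'll fit the tray yaw and bring the wrist over the rear part of the handle. The tool can't pitch, so I'll grip behind the centre of mass and let the scoop pivot in the pinch.

```bash
python3 -m jog '{"offset":[[0.004,-0.0134,0],[0.004,-0.0134,0],[0.004,-0.0134,0],[0.004,-0.0134,0],[0.004,-0.0134,0],[0.004,-0.0134,0],[0.004,-0.0134,0],[0.004,-0.0134,0],[0.004,-0.0134,0],[0.004,-0.0134,0],[0.004,-0.0134,0],[0.004,-0.0134,0],[0.004,-0.0134,0],[0.004,-0.0134,0],[0,0,0],[0,0,0]],"yaw":[6.68,6.68,6.68,6.68,6.68,6.68,6.68,6.68,6.68,6.68,6.68,6.68,6.68,6.68,0,0],"jaw":[0,0,0,0,0,0,0,0,0,0,0,0,0,0,0,0]}' 120
cat > fit.py <<'E'
from h import *
from scipy.optimize import minimize
def fit(views,name,box,x0):
    # box: list of corner points in the object's frame; silhouette = convex hull
    ms=[(p,P,manip.masks_of(p,name)[0]['region']) for p,P in views]
    def cost(x):
        c=0;r=R.from_euler('z',x[2]).as_matrix()
        X=np.array(box)@r.T+[x[0],x[1],0]
        for p,P,m in ms:
            im=np.zeros(m.shape,np.uint8); h=cv2.convexHull(proj(p,P,X).astype(np.float32))
            cv2.fillConvexPoly(im,np.round(h*16).astype(np.int32),1,shift=4)
            c+=1-(im.astype(bool)&m).sum()/(im.astype(bool)|m).sum()
        return c/len(ms)
    best=min((minimize(cost,[x0[0],x0[1],y],method='Nelder-Mead',options=dict(initial_simplex=np.array([[x0[0],x0[1],y],[x0[0]+.008,x0[1],y],[x0[0],x0[1]+.008,y],[x0[0],x0[1],y+.1]]))) for y in [x0[2]-.15,x0[2],x0[2]+.15]),key=lambda r:r.fun)
    return best.x,best.fun
tray=[(a,b,c) for a in (-.073,.073) for b in (-.058,.058) for c in (0,.04)]
E
python3 - <<'E'
from fit import *
V=[shot('scene'),shot('side')]
x,f=fit(V,'tray',tray,[.513,-.404,0]); print('tray',x[:2].round(4),np.degrees(x[2]).round(1),round(f,3))
p,P=shot('wrist'); save(p,'wrist1')
o=manip.get_obs(); print(o['position'],o['ee_rot'])
for t in ['scoop','scoop_lip','scoop_grip','roller_1']:
    print(t,[(round(d['score'],2),np.round(d['at'],4).tolist(),proj(p,P,d['at'])[0].round().tolist()) for d in manip.tip_of(p,t)[:4]])
E
```

```text
clock: 2.83
position: [0.6808, -0.1881, 0.2309]
ee_rot: [-0.028, 1.0, 0.0, -0.0]
ft_force: [-0.4, 0.8, -0.6]
grip_width: 0.999
grasp_force: 0.0
tray [ 0.5118 -0.4038] 10.9 0.066
[ 0.68109748 -0.18630979  0.23161627] [-3.04808965e-02  9.99535328e-01  1.54570498e-04  1.36118908e-04]
scoop [(0.86, [0.6328, -0.193, -0.0005], [251.0, 125.0])]
scoop_lip [(0.77, [0.5553, -0.1987, 0.0168], [250.0, 49.0])]
scoop_grip [(0.7, [0.6345, -0.191, 0.1068], [253.0, 133.0])]
roller_1 [(0.95, [0.6081, -0.19, 0.02], [255.0, 102.0]), (0.87, [0.6385, -0.1866, 0.0237], [257.0, 132.0]), (0.66, [0.7238, -0.3007, 0.0116], [156.0, 198.0])]
```

View pics/wrist1.png

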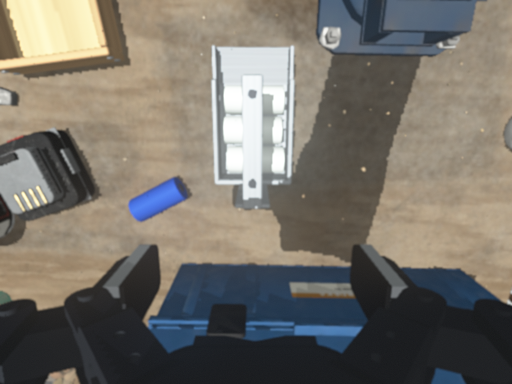

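The wrist view shows the scoop square in the picture. The bar runs from (252,75) to (252,198), the strap is at (252,205) and slightly wider than the bar, and the fingers straddle it symmetrically. I'll descend and pinch at about x=+46 mm on the bar, clear of the strap.

```bash
python3 -m jog '{"offset":[[-0.002,-0.001,-0.0142],[0,0,-0.0142],[0,0,-0.0142],[0,0,-0.0142],[0,0,-0.0142],[0,0,-0.0142],[0,0,-0.0142],[0,0,-0.0142],[0,0,-0.0142],[0,0,-0.0142],[0,0,0],[0,0,0],[0,0,0],[0,0,0],[0,0,0],[0,0,0],[0,0,0],[0,0,0],[0,0,0],[0,0,0]],"yaw":[0.5,0,0,0,0,0,0,0,0,0,0,0,0,0,0,0,0,0,0,0],"jaw":[0,0,0,0,0,0,0,0,0,0,0,1,1,1,1,1,1,1,1,1]}' 120
python3 - <<'E'
from h import *
p,P=shot('wrist'); save(p,'wrist2')
o=manip.get_obs(); print(o['position'],o['ft_force'],o['torque'],o['grip_width'],o['grasp_force'])
E
```

```text
clock: 4.95
position: [0.6796, -0.1887, 0.0902]
ee_rot: [-0.035, 0.999, -0.0, 0.001]
ft_force: [-0.3, 0.3, 6.3]
grip_width: 0.167
grasp_force: 117.6
[ 0.67956964 -0.18867988  0.09019916] [-0.32420832 -0.1796392   5.73978312] [ 0.07306712 -0.06996396  0.02483537] 0.16764997747255553 117.59572729468346
```

```bash
python3 -m jog '{"offset":[[0,0,0.005],[0,0,0.005],[0,0,0.005],[0,0,0.005],[0,0,0],[0,0,0],[0,0,0]],"yaw":[0,0,0,0,0,0,0],"jaw":[1,1,1,1,1,1,1]}'
python3 - <<'E'
from h import *
for n in ['scene','side','wrist']:
    p,P=shot(n)
    for t in ['scoop','scoop_lip','scoop_grip','roller_1']:
        print(n,t,[(round(d['score'],2),np.round(d['at'],4).tolist()) for d in manip.tip_of(p,t)[:4]])
    if n=='side': cv2.imwrite('pics/side2.png',cv2.resize(p['frame'][130:260,170:340,::-1],None,fx=4,fy=4))
o=manip.get_obs(); print(o['position'],o['ft_force'],o['torque'],o['grip_width'],o['grasp_force'])
E
```

```text
clock: 5.58
position: [0.6788, -0.1886, 0.1091]
ee_rot: [-0.035, 0.999, 0.0, -0.0]
ft_force: [0.6, -0.1, -4.0]
grip_width: 0.169
grasp_force: 117.3
scene scoop [(0.57, [0.6346, -0.191, 0.0206])]
scene scoop_lip [(0.81, [0.556, -0.1942, 0.0335])]
scene scoop_grip [(0.7, [0.6065, -0.1918, 0.0366]), (0.69, [0.6301, -0.1925, 0.1282]), (0.16, [0.4759, -0.2188, 0.0016])]
scene roller_1 [(0.76, [0.7226, -0.2956, 0.0169]), (0.61, [0.6631, -0.1902, 0.0383]), (0.58, [0.6036, -0.1892, 0.0369]), (0.49, [0.6338, -0.1908, 0.0376])]
side scoop [(0.87, [0.6262, -0.1906, 0.0199])]
side scoop_lip [(0.74, [0.5508, -0.2004, 0.0343]), (0.66, [0.5161, -0.4059, 0.0394])]
side scoop_grip [(0.8, [0.63, -0.1932, 0.1284]), (0.21, [0.6222, 0.1188, 0.0003])]
side roller_1 [(0.73, [0.6058, -0.193, 0.0331]), (0.73, [0.666, -0.1866, 0.0398]), (0.55, [0.6385, -0.191, 0.0362]), (0.39, [0.721, -0.2956, 0.017])]
wrist scoop [(0.58, [0.6337, -0.1948, 0.0206])]
wrist scoop_lip [(0.55, [0.5558, -0.2025, 0.0341])]
wrist scoop_grip [(0.59, [0.6346, -0.1921, 0.1229])]
wrist roller_1 [(0.73, [0.7267, -0.2977, 0.0135])]
[ 0.67903914 -0.18858365  0.10936438] [-0.44215205  0.15816512 -3.68029143] [ 0.044006   -0.15577875 -0.03909016] 0.16794046823649444 117.27929502725601
```

View pics/side2.png

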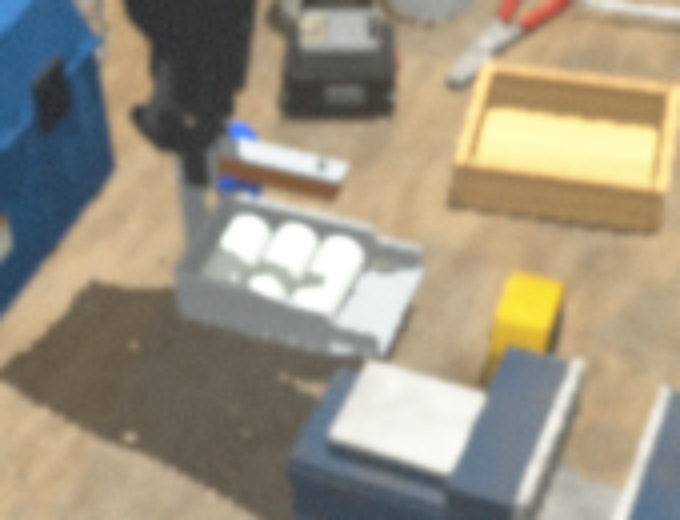

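The crop shows the scoop hanging level with three rollers at px (245,240) to (345,265), and the tray is empty. The grip holds at 117 N. I'll carry it over the tray, aligned to the tray's 11° yaw.

```bash
python3 -m jog '{"offset":[[0,0,0.01],[0,0,0.02],[0,0,0.02],[0,0,0.01],[-0.0034,-0.0068,0],[-0.0068,-0.0135,0],[-0.0068,-0.0135,0],[-0.0068,-0.0135,0],[-0.0068,-0.0135,0],[-0.0068,-0.0135,0],[-0.0068,-0.0135,0],[-0.0068,-0.0135,0],[-0.0068,-0.0135,0],[-0.0068,-0.0135,0],[-0.0068,-0.0135,0],[-0.0068,-0.0135,0],[-0.0068,-0.0135,0],[-0.0068,-0.0135,0],[-0.0068,-0.0135,0],[-0.0034,-0.0068,0]],"yaw":[0,0,0,0,0.2,0.46,0.46,0.46,0.46,0.46,0.46,0.46,0.46,0.46,0.46,0.46,0.46,0.46,0.46,0.2],"jaw":[1,1,1,1,1,1,1,1,1,1,1,1,1,1,1,1,1,1,1,1]}'
python3 - <<'E'
from fit import *
V=[shot('scene'),shot('side')]
try:
    x,f=fit(V[1:],'tray',tray,[.513,-.404,.19]); print('tray',x[:2].round(4),np.degrees(x[2]).round(1),round(f,3))
except Exception as e: print(e)
for p,P in V:
    for t in ['scoop','scoop_lip','scoop_grip','tray_rim','roller_1']:
        print(t,[(round(d['score'],2),np.round(d['at'],4).tolist()) for d in manip.tip_of(p,t)[:4]])
E
```

```text
clock: 8.0
position: [0.5747, -0.3939, 0.1681]
ee_rot: [-0.094, 0.996, -0.0, -0.001]
ft_force: [-0.6, -0.9, -3.9]
grip_width: 0.169
grasp_force: 117.3
tray [ 0.5121 -0.4053] 10.7 0.303
scoop [(0.67, [0.5311, -0.4013, 0.0755]), (0.45, [0.5635, -0.3969, 0.096])]
scoop_lip [(0.88, [0.4549, -0.4147, 0.0926])]
scoop_grip [(0.93, [0.5273, -0.4015, 0.186]), (0.42, [0.5112, -0.4047, 0.0376])]
tray_rim [(0.64, [0.5066, -0.4033, 0.0388])]
roller_1 [(0.53, [0.508, -0.3995, 0.0958]), (0.46, [0.5653, -0.3946, 0.0974]), (0.45, [0.7219, -0.2988, 0.013])]
scoop [(0.77, [0.5241, -0.4015, 0.0775])]
scoop_lip [(0.58, [0.4495, -0.4209, 0.0961])]
scoop_grip [(0.59, [0.5248, -0.4063, 0.1861])]
tray_rim [(0.86, [0.5105, -0.4043, 0.0358])]
roller_1 [(0.65, [0.5337, -0.4024, 0.0951]), (0.58, [0.7232, -0.2974, 0.0169]), (0.44, [0.5065, -0.4075, 0.0964]), (0.3, [0.527, -0.403, 0.0794])]
```

```bash
cat > st.py <<'E'
from fit import *
ox,oy,a=.5118,-.4038,np.radians(10.9); c,s=np.cos(a),np.sin(a)
def tf(X): X=np.array(X); d=X-[ox,oy,0]; return (np.array([c*d[0]+s*d[1],-s*d[0]+c*d[1],d[2]])*1000).round().astype(int).tolist()
for n in ['scene','side']:
    p,P=shot(n)
    for t in ['scoop','scoop_lip','scoop_grip','roller_1']:
        print(n,t,[(round(d['score'],2),tf(d['at'])) for d in manip.tip_of(p,t)[:5]])
o=manip.get_obs(); print('tcp',tf(o['position']),o['clock'],np.round(o['ft_force'],1),np.round(o['torque'],2),round(o['grasp_force'],1))
E
python3 -m jog '{"offset":[[0.001,0.001,-0.005],[0.001,0.001,-0.007],[0,0,-0.007],[0,0,-0.005],[0,0,0],[0,0,0]],"yaw":[0,0,0,0,0,0],"jaw":[1,1,1,1,1,1]}'
python3 st.py
python3 -m jog '{"offset":[[0,0,0],[0,0,0]],"yaw":[0,0],"jaw":[1,1]}' 60
python3 st.py
python3 -m jog '{"offset":[[0,0,0],[0,0,0]],"yaw":[0,0],"jaw":[1,1]}' 40
python3 st.py
```

```text
clock: 9.15
position: [0.5787, -0.3891, 0.1446]
ee_rot: [-0.095, 0.996, 0.0, -0.0]
ft_force: [-0.2, -0.1, -2.9]
grip_width: 0.167
grasp_force: 117.2
scene scoop [(0.69, [-14, 5, 72]), (0.59, [24, 3, 54])]
scene scoop_lip [(0.71, [-55, 1, 68]), (0.71, [4, 0, 0])]
scene scoop_grip [(0.87, [21, 5, 166])]
scene roller_1 [(0.71, [-12, 4, 72]), (0.6, [15, 4, 77]), (0.6, [228, 63, 16]), (0.49, [46, 0, 71])]
side scoop [(0.64, [20, 6, 56])]
side scoop_lip [(0.69, [-55, 1, 74]), (0.19, [183, -59, 0])]
side scoop_grip [(0.82, [20, 2, 162]), (0.42, [-59, -2, 73])]
side roller_1 [(0.7, [-12, 4, 72]), (0.63, [17, 1, 72]), (0.6, [228, 66, 16]), (0.51, [46, 3, 75])]
tcp [69, 2, 145] 9.65 [ 0.6 -0.1 -4.1] [ 0.   -0.11  0.  ] 117.2
clock: 9.82
position: [0.579, -0.3892, 0.1454]
ee_rot: [-0.095, 0.996, 0.0, -0.0]
ft_force: [-0.5, -0.1, -4.4]
grip_width: 0.16
grasp_force: 117.2
scene scoop [(0.69, [20, 2, 55])]
scene scoop_lip [(0.62, [-55, 2, 70])]
scene scoop_grip [(0.81, [20, 1, 163])]
scene roller_1 [(0.81, [-12, 7, 71]), (0.63, [46, 1, 71]), (0.62, [15, 0, 73]), (0.55, [229, 67, 18])]
side scoop [
[... 316 characters left out ...]
ck: 10.48
position: [0.579, -0.3892, 0.1453]
ee_rot: [-0.095, 0.996, 0.0, -0.0]
ft_force: [-0.3, 0.6, -3.4]
grip_width: 0.163
grasp_force: 117.2
scene scoop [(0.89, [25, 3, 57])]
scene scoop_lip [(0.76, [-57, 5, 66])]
scene scoop_grip [(0.79, [19, 1, 163])]
scene roller_1 [(0.74, [-10, 7, 71]), (0.63, [226, 65, 19]), (0.6, [44, 2, 73]), (0.59, [16, 1, 74])]
side scoop [(0.71, [21, 5, 55])]
side scoop_lip [(0.73, [-56, -2, 73]), (0.38, [1, -2, 0])]
side scoop_grip [(0.96, [19, 2, 162]), (0.17, [44, 4, 73])]
side roller_1 [(0.74, [2, 0, 1]), (0.55, [226, 65, 15]), (0.46, [-11, 2, 72]), (0.45, [16, 1, 71]), (0.41, [45, 2, 72])]
tcp [69, 2, 145] 10.9833 [-0.7  0.5 -3.1] [ 0.08 -0.17 -0.06] 117.2
```

The grip force stays latched at 117 N, so I'll ease the jaw command toward the contact width in small steps.

```bash
python3 -m jog '{"offset":[[-0.003,0,0],[0,0,0]],"yaw":[0,0],"jaw":[0.95,0.95]}' 40
python3 -m jog '{"offset":[[0,0,0]],"yaw":[0],"jaw":[0.9]}' 40
python3 -m jog '{"offset":[[0,0,0]],"yaw":[0],"jaw":[0.87]}' 40
python3 st.py
```

```text
clock: 11.15
position: [0.5755, -0.3894, 0.1453]
ee_rot: [-0.094, 0.996, 0.0, -0.0]
ft_force: [-0.3, 0.5, -4.4]
grip_width: 0.165
grasp_force: 117.3
clock: 11.23
position: [0.5758, -0.3893, 0.1454]
ee_rot: [-0.094, 0.996, -0.0, -0.0]
ft_force: [1.5, 0.6, -4.3]
grip_width: 0.169
grasp_force: 117.3
clock: 11.32
position: [0.5759, -0.3893, 0.1454]
ee_rot: [-0.095, 0.996, -0.0, -0.0]
ft_force: [-0.4, -0.7, -3.8]
grip_width: 0.165
grasp_force: 117.3
scene scoop [(0.98, [20, 1, 54])]
scene scoop_lip [(0.72, [-55, 5, 69])]
scene scoop_grip [(0.89, [20, 4, 164]), (0.74, [1, 2, 1])]
scene roller_1 [(0.73, [42, 3, 71]), (0.72, [-12, 5, 72]), (0.72, [11, 4, 75]), (0.44, [229, 65, 20])]
side scoop [(0.66, [16, 5, 54])]
side scoop_lip [(0.62, [-59, 2, 77])]
side scoop_grip [(0.86, [15, 1, 164]), (0.57, [206, 491, 1])]
side roller_1 [(0.67, [-13, 4, 73]), (0.53, [232, 65, 15]), (0.51, [43, 6, 78]), (0.41, [15, 2, 72])]
tcp [66, 2, 145] 11.8167 [ 1.1  0.9 -4.4] [ 0.   -0.17 -0.04] 117.3
```

```bash
for j in 1; do python3 -m jog '{"offset":[[0,0,0]],"yaw":[0],"jaw":[0.845]}' 30
python3 -m jog '{"offset":[[0,0,0]],"yaw":[0],"jaw":[0.838]}' 30; python3 -m jog '{"offset":[[0,0,0]],"yaw":[0],"jaw":[0.834]}' 30; python3 -m jog '{"offset":[[0,0,0]],"yaw":[0],"jaw":[0.831]}' 30; done | grep -E 'pos|width|grasp|ft'
```

```text
position: [0.576, -0.3891, 0.1453]
ft_force: [0.1, 0.2, -3.1]
grip_width: 0.167
grasp_force: 117.3
position: [0.576, -0.3892, 0.1453]
ft_force: [-0.4, -0.6, -3.6]
grip_width: 0.164
grasp_force: 111.7
position: [0.576, -0.3892, 0.1453]
ft_force: [-0.2, -0.6, -4.0]
grip_width: 0.169
grasp_force: 94.3
position: [0.576, -0.3892, 0.1453]
ft_force: [0.1, -0.2, -4.4]
grip_width: 0.177
grasp_force: 81.2
```

The jaw position now sets the grip force, about 4.4 N per 0.001. I'll ease it down in steps and watch the lip.

```bash
python3 -m jog '{"offset":[[0,0,0],[0,0,0]],"yaw":[0,0],"jaw":[0.827,0.824]}'|grep -E 'pos|grasp'
python3 st.py | grep -E 'lip|tcp'
python3 -m jog '{"offset":[[0,0,0],[0,0,0]],"yaw":[0,0],"jaw":[0.822,0.82]}'|grep -E 'pos|grasp'
python3 st.py | grep -E 'lip|tcp'
```

```text
position: [0.576, -0.3892, 0.1453]
grasp_force: 50.3
scene scoop_lip [(0.64, [-59, 2, 68])]
side scoop_lip [(0.62, [-60, 3, 72])]
tcp [66, 2, 145] 12.8167 [-0.5 -0.  -3.2] [ 0.07 -0.18 -0.  ] 50.3
position: [0.5761, -0.3892, 0.1454]
grasp_force: 32.5
scene scoop_lip [(0.97, [-59, 2, 68]), (0.17, [23, 4, 54])]
side scoop_lip [(0.95, [-58, 0, 73])]
tcp [66, 2, 145] 13.4833 [ 0.1  0.5 -3.8] [ 0.03 -0.17 -0.06] 32.5
```

```bash
python3 -m jog '{"offset":[[0,0,0],[0,0,0]],"yaw":[0,0],"jaw":[0.819,0.818]}'|grep -E 'grasp'
python3 st.py | grep -E 'lip|tcp'
python3 -m jog '{"offset":[[0,0,0]],"yaw":[0],"jaw":[0.817]}'|grep -E 'grasp'
python3 st.py | grep -E 'lip|tcp'
python3 -m jog '{"offset":[[0,0,0]],"yaw":[0],"jaw":[0.816]}'|grep -E 'grasp'
python3 st.py | grep -E 'lip|tcp'
```

```text
grasp_force: 23.6
scene scoop_lip [(0.94, [-55, 3, 69])]
side scoop_lip [(0.83, [-59, -1, 74])]
tcp [66, 2, 145] 14.15 [ 0.   0.4 -4.5] [ 0.02 -0.13 -0.01] 23.6
grasp_force: 19.2
scene scoop_lip [(0.91, [-56, 3, 71])]
side scoop_lip [(0.79, [-58, 1, 74])]
tcp [66, 2, 145] 14.7333 [ 0.2  0.2 -3.6] [-0.   -0.19  0.02] 19.2
grasp_force: 14.6
scene scoop_lip [(0.86, [-57, 3, 65])]
side scoop_lip [(0.56, [-58, 1, 76])]
tcp [66, 2, 145] 15.3167 [ 0.3  0.1 -4.1] [ 0.08 -0.15  0.01] 14.6
```

```bash
python3 -m jog '{"offset":[[0,0,0]],"yaw":[0],"jaw":[0.8153]}'|grep -E 'grasp'
python3 st.py | grep -E 'lip|tcp'
python3 -m jog '{"offset":[[0,0,0]],"yaw":[0],"jaw":[0.8148]}'|grep -E 'grasp'
python3 st.py | grep -E 'lip|tcp'
```

```text
grasp_force: 11.5
scene scoop_lip [(0.59, [-57, 4, 67])]
side scoop_lip [(0.88, [-44, 2, 55])]
tcp [66, 2, 145] 15.9 [-0.3 -0.8 -4. ] [-0.   -0.14  0.  ] 11.9
grasp_force: 9.8
scene scoop_lip [(0.83, [-42, 5, 49]), (0.74, [19, 2, 66])]
side scoop_lip [(0.96, [-45, 1, 56]), (0.49, [20, 2, 63])]
tcp [66, 2, 145] 16.4833 [-0.2 -0.  -3.8] [-0.02 -0.14 -0.03] 9.8
```

```bash
python3 -m jog '{"offset":[[0,0,0]],"yaw":[0],"jaw":[0.8143]}'|grep -E 'grasp'
python3 st.py | grep -vE 'grip'
cat > sv.py <<'E'
from h import *
import sys
a=[]
for n in ['scene','side']:
    p,P=shot(n); u=proj(p,P,[.54,-.39,.06])[0].astype(int)
    a.append(cv2.resize(p['frame'][u[1]-65:u[1]+65,u[0]-65:u[0]+65,::-1],None,fx=3,fy=3,interpolation=cv2.INTER_CUBIC))
cv2.imwrite('pics/'+sys.argv[1]+'.png',np.hstack(a))
E
python3 sv.py t1
```

```text
grasp_force: 8.1
scene scoop [(0.91, [40, 3, 47])]
scene scoop_lip []
scene roller_1 [(0.63, [50, 3, 66]), (0.56, [19, 2, 64]), (0.51, [224, 65, 13]), (0.42, [-3, 1, 40]), (0.2, [-41, 2, 49])]
side scoop [(0.83, [49, 5, 46])]
side scoop_lip [(0.95, [-27, 3, 42])]
side roller_1 [(0.53, [231, 66, 17]), (0.45, [60, 3, 70]), (0.42, [7, 5, 52]), (0.41, [36, 2, 58])]
tcp [66, 2, 145] 17.0667 [-0.2  0.6 -3.8] [ 0.04 -0.08 -0.02] 7.9
```

View pics/t1.png

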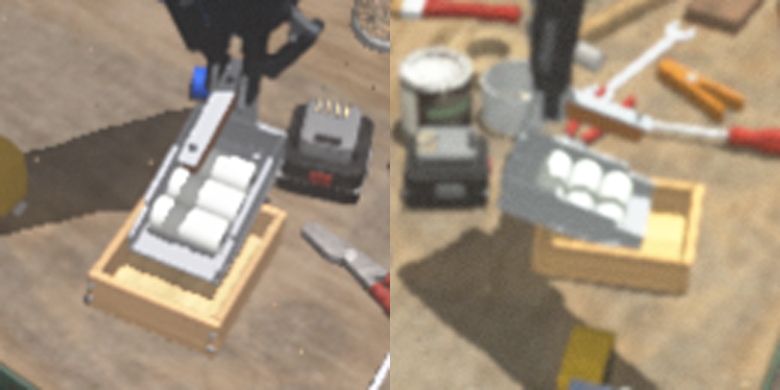

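The picture shows the scoop tipped about 15° inside the tray, with the three rollers at (215,200) (left crop) resting against the ramp. I'll shift 20 mm toward the far wall and ease further.

```bash
python3 -m jog '{"offset":[[-0.005,-0.001,0],[-0.005,-0.001,0],[-0.005,-0.001,0],[-0.005,-0.001,0],[0,0,0]],"yaw":[0,0,0,0,0],"jaw":[0.8143,0.8143,0.8143,0.8143,0.8143]}'|grep -E 'grasp'
python3 st.py | grep -vE 'grip'
python3 -m jog '{"offset":[[0,0,0],[0,0,0]],"yaw":[0,0],"jaw":[0.8139,0.8139]}'|grep -E 'grasp'
python3 st.py | grep -vE 'grip'
```

```text
grasp_force: 7.9
scene scoop [(0.9, [36, 2, 43])]
scene scoop_lip [(0.59, [-44, 3, 32])]
scene roller_1 [(0.68, [-15, 4, 47]), (0.68, [13, 2, 57]), (0.66, [36, 1, 66]), (0.6, [228, 63, 15]), (0.56, [207, 498, 2])]
side scoop [(0.65, [36, 2, 46])]
side scoop_lip [(0.58, [-41, -1, 37])]
side roller_1 [(0.67, [229, 63, 15]), (0.64, [-21, 4, 46]), (0.51, [5, -1, 52]), (0.5, [30, 5, 64])]
tcp [46, 2, 145] 18.0833 [-0.4 -0.3 -3.9] [-0.02 -0.1  -0.01] 8.1
grasp_force: 6.0
scene scoop [(0.58, [51, 5, 46])]
scene scoop_lip [(0.63, [-23, 3, 20])]
scene roller_1 [(0.7, [3, 1, 38]), (0.64, [-51, 5, 20]), (0.52, [-28, 6, 39]), (0.39, [227, 64, 16])]
side scoop [(0.71, [62, 8, 42])]
side scoop_lip [(0.73, [-12, -1, 20])]
side roller_1 [(0.72, [-46, 2, 18]), (0.71, [228, 65, 14]), (0.6, [5, 5, 38]), (0.45, [-21, 1, 26])]
tcp [46, 2, 145] 18.75 [ 0.8 -0.4 -3.4] [ 0.07 -0.12 -0.03] 5.8
```

```bash
python3 -m jog '{"offset":[[0,0,0],[0,0,0],[0,0,0],[0,0,0]],"yaw":[0,0,0,0],"jaw":[0.8139,0.8139,0.8139,0.8139]}'|grep -E 'grasp'
python3 st.py; python3 sv.py t2
```

```text
grasp_force: 5.8
scene scoop [(0.86, [65, 2, 41]), (0.47, [-12, 4, 15])]
scene scoop_lip [(0.64, [-9, 0, 15])]
scene scoop_grip [(0.79, [6, 1, 139])]
scene roller_1 [(0.69, [-22, 3, 26]), (0.52, [-49, 5, 19]), (0.5, [2, 4, 33])]
side scoop [(0.8, [62, 3, 42])]
side scoop_lip [(0.98, [-12, 2, 22])]
side scoop_grip [(0.96, [10, 2, 138])]
side roller_1 [(0.56, [-46, 4, 18]), (0.55, [228, 67, 16]), (0.48, [-21, 1, 26]), (0.42, [7, 5, 37])]
tcp [45, 2, 145] 19.5833 [-0.1 -0.3 -3.2] [ 0.04 -0.15  0.  ] 5.8
```

View pics/t2.png

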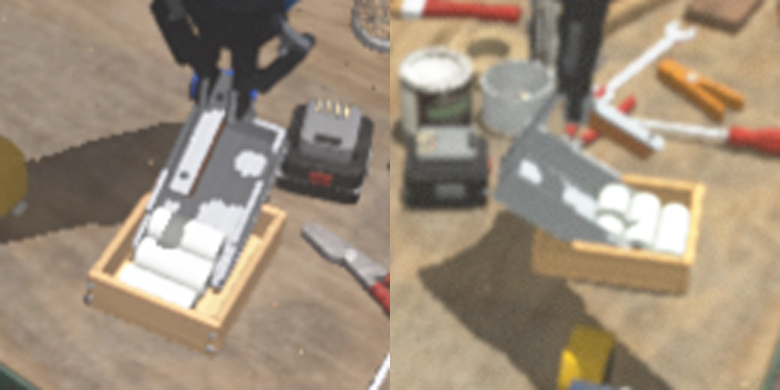

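The picture shows roller 1 on the tray floor at the far wall. Roller 2 is just over the lip and roller 3 is still on the ramp behind it at (190,235). I'll firm the grip slightly and draw the scoop back along its own slope.

```bash
python3 -m jog '{"offset":[[0,0,0],[0.0029,0.0006,0.0017],[0.0029,0.0006,0.0017],[0.0029,0.0006,0.0017],[0.0029,0.0006,0.0017],[0.0029,0.0006,0.0017],[0.0029,0.0006,0.0017],[0.0029,0.0006,0.0017],[0,0,0],[0,0,0]],"yaw":[0,0,0,0,0,0,0,0,0,0],"jaw":[0.816,0.816,0.816,0.816,0.816,0.816,0.816,0.816,0.816,0.816]}'|grep -E 'grasp'
python3 st.py
```

```text
grasp_force: 8.5
scene scoop [(0.97, [88, 0, 54]), (0.71, [-2, 6, 40])]
scene scoop_lip [(0.88, [11, 4, 26])]
scene scoop_grip [(0.9, [32, 3, 149])]
scene roller_1 [(0.69, [-50, 5, 21]), (0.68, [-21, 4, 21]), (0.68, [-2, 3, 41]), (0.49, [226, 65, 14])]
side scoop [(0.66, [81, 5, 56])]
side scoop_lip [(0.83, [5, 1, 34])]
side scoop_grip [(0.79, [27, -1, 150])]
side roller_1 [(0.63, [-47, 5, 18]), (0.6, [1, 5, 41]), (0.57, [230, 65, 16]), (0.51, [-19, 0, 20])]
tcp [66, 2, 157] 21.0167 [-0.4  0.6 -2.3] [ 0.06 -0.03  0.01] 8.5
```

```bash
python3 -m jog '{"offset":[[0.0029,0.0006,0.0017],[0.0029,0.0006,0.0017],[0.0029,0.0006,0.0017],[0.0029,0.0006,0.0017],[0.0029,0.0006,0.0017],[0.0029,0.0006,0.0017],[0.0029,0.0006,0.0017],[0,0,0],[0,0,0]],"yaw":[0,0,0,0,0,0,0,0,0],"jaw":[0.816,0.816,0.816,0.816,0.816,0.816,0.816,0.816,0.816]}'|grep -E 'grasp'
python3 st.py;python3 sv.py t3
```

```text
grasp_force: 8.6
scene scoop [(0.79, [107, 3, 67])]
scene scoop_lip [(0.96, [31, 1, 38])]
scene scoop_grip [(0.79, [51, 5, 161])]
scene roller_1 [(0.71, [-14, 3, 20]), (0.61, [-47, 5, 21]), (0.61, [27, 4, 20]), (0.51, [226, 64, 16])]
side scoop [(0.89, [102, 7, 66])]
side scoop_lip [(0.89, [27, -1, 44])]
side scoop_grip [(0.93, [49, 0, 164]), (0.16, [0, -1, 37])]
side roller_1 [(0.59, [227, 67, 14]), (0.53, [27, 4, 23]), (0.51, [-13, 4, 19]), (0.47, [-46, 3, 22])]
tcp [87, 3, 169] 22.2667 [-0.3  0.5 -1.1] [ 0.1   0.09 -0.01] 8.5
```

View pics/t3.png

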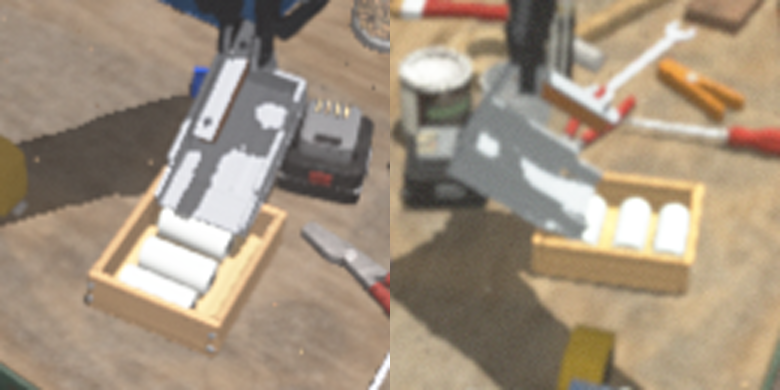

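All three rollers now lie on the tray floor and the scoop is empty. I'll firm the grip, lift, and carry the scoop to clear bench beside the tray.

```bash
python3 -m jog '{"offset":[[0,0,0],[0,0,0],[0,0,0.01],[0,0,0.015],[0,0,0.015],[0,0.005,0.01],[0,0.013,0],[0,0.013,0],[0,0.013,0],[0,0.013,0],[0,0.013,0],[0,0.013,0],[0,0.013,0],[0,0.013,0],[0,0.0085,0],[0,0.005,0],[0,0,0],[0,0,0]],"yaw":[0,0,0,0,0,0,-1.1,-1.1,-1.1,-1.1,-1.1,-1.1,-1.1,-1.1,-1.1,-1.1,0,0],"jaw":[0.82,0.825,0.825,0.825,0.825,0.825,0.825,0.825,0.825,0.825,0.825,0.825,0.825,0.825,0.825,0.825,0.825,0.825]}'
cat > st2.py <<'E'
from h import *
for n in ['scene','side']:
    p,P=shot(n)
    for t in ['scoop','scoop_lip','scoop_grip','roller_1','tape_measure']:
        print(n,t,[(round(d['score'],2),np.round(d['at'],3).tolist()) for d in manip.tip_of(p,t)[:4]])
o=manip.get_obs(); print('tcp',np.round(o['position'],4),o['clock'],np.round(o['ft_force'],1),np.round(o['torque'],2),round(o['grasp_force'],1))
E
python3 st2.py
```

```text
clock: 23.87
position: [0.5967, -0.262, 0.2196]
ee_rot: [0.001, 1.0, -0.0, 0.0]
ft_force: [-0.5, 0.3, -2.1]
grip_width: 0.177
grasp_force: 27.9
scene scoop [(0.58, [0.62, -0.26, 0.119])]
scene scoop_lip [(0.92, [0.542, -0.264, 0.089])]
scene scoop_grip [(0.69, [0.542, -0.259, 0.089]), (0.65, [0.473, -0.219, -0.002]), (0.61, [0.559, -0.261, 0.213])]
scene roller_1 [(0.65, [0.538, -0.396, 0.017]), (0.65, [0.725, -0.298, 0.016]), (0.61, [0.497, -0.402, 0.02]), (0.53, [0.462, -0.406, 0.018])]
scene tape_measure [(0.83, [0.474, -0.216, 0.001])]
side scoop [(0.66, [0.614, -0.26, 0.117])]
side scoop_lip [(0.75, [0.54, -0.264, 0.096])]
side scoop_grip [(0.85, [0.56, -0.267, 0.213])]
side roller_1 [(0.77, [0.722, -0.294, 0.014]), (0.73, [0.497, -0.403, 0.02]), (0.5, [0.465, -0.41, 0.021]), (0.45, [0.536, -0.391, 0.023])]
side tape_measure [(0.54, [0.475, -0.214, -0.002])]
tcp [ 0.5966 -0.2623  0.2191] 24.4667 [-0.2 -0.7 -2.7] [0.05 0.01 0.01] 27.9
```

```bash
python3 -m jog '{"offset":[[-0.003,0,-0.008],[-0.003,0,-0.012],[0,0,-0.012],[0,0,-0.012],[0,0,-0.012],[0,0,-0.012],[0,0,-0.008],[0,0,-0.006],[0,0,0],[0,0,0]],"yaw":[0,0,0,0,0,0,0,0,0,0],"jaw":[0.825,0.825,0.825,0.825,0.825,0.825,0.825,0.823,0.82,0.819]}' |grep -E 'pos|ft|grasp'
python3 st2.py | grep -E 'lip|tcp|scoop '
```

```text
position: [0.5907, -0.2623, 0.1371]
ft_force: [-0.2, -0.5, -1.9]
grasp_force: 25.8
scene scoop [(0.65, [0.608, -0.261, 0.037]), (0.27, [0.622, 0.122, -0.002])]
scene scoop_lip [(0.97, [0.533, -0.26, 0.004])]
side scoop [(0.85, [0.606, -0.262, 0.039])]
side scoop_lip [(0.75, [0.532, -0.267, 0.012]), (0.23, [0.464, -0.41, 0.017])]
tcp [ 0.5906 -0.2623  0.1372] 25.9 [ 1.1 -0.  -1.7] [ 0.03  0.03 -0.01] 25.8
```

```bash
python3 -m jog '{"offset":[[0,0,-0.004],[0,0,-0.004],[0.004,0,-0.003],[0.004,0,-0.003],[0.004,0,-0.003],[0.004,0,-0.002],[0.004,0,-0.002],[0.004,0,-0.002],[0.004,0,-0.002],[0.004,0,-0.002],[0,0,0]],"yaw":[0,0,0,0,0,0,0,0,0,0,0],"jaw":[0.819,0.819,0.819,0.819,0.819,0.819,0.819,0.819,0.819,0.819,0.819]}' |grep -E 'pos|ft|grasp'
python3 st2.py | grep -E 'lip|tcp|scoop'
```

```text
position: [0.6259, -0.2624, 0.1128]
ft_force: [3.6, -0.1, 11.5]
grasp_force: 27.3
scene scoop [(0.76, [0.616, -0.261, 0.01])]
scene scoop_lip [(0.72, [0.537, -0.263, 0.005])]
scene scoop_grip []
side scoop [(0.81, [0.612, -0.26, 0.016])]
side scoop_lip [(0.82, [0.537, -0.264, 0.011]), (0.45, [0.618, 0.119, 0.002])]
side scoop_grip [(0.88, [0.584, -0.265, 0.115])]
tcp [ 0.6256 -0.2625  0.1129] 27.4167 [ 3.9  1.  10.2] [ 0.04 -0.97 -0.09] 27.1
```

```bash
python3 -m jog '{"offset":[[0.005,0,-0.003],[0.005,0,-0.003],[0.005,0,-0.003],[0.005,0,-0.003],[0.004,0,-0.003],[0.004,0,-0.003],[0.004,0,-0.002],[0.003,0,-0.001],[0,0,0]],"yaw":[0,0,0,0,0,0,0,0,0],"jaw":[0.817,0.817,0.817,0.817,0.817,0.817,0.817,0.817,0.817]}' |grep -E 'pos|ft|grasp'
python3 st2.py | grep -E 'lip|tcp|scoop'; python3 sv.py t4
```

```text
position: [0.6595, -0.2627, 0.0919]
ft_force: [-2.6, 1.4, 14.2]
grasp_force: 20.7
scene scoop [(0.82, [0.619, -0.266, 0.001])]
scene scoop_lip [(0.66, [0.541, -0.261, 0.014])]
scene scoop_grip [(0.74, [0.616, -0.262, 0.112])]
side scoop [(0.96, [0.613, -0.261, -0.0])]
side scoop_lip [(0.82, [0.537, -0.264, 0.022])]
side scoop_grip [(0.66, [0.617, -0.267, 0.108]), (0.26, [0.464, -0.41, 0.019])]
tcp [ 0.6593 -0.2627  0.0919] 28.7667 [-1.9  1.  13.5] [0.2  0.32 0.05] 20.4
```

View pics/t4.png

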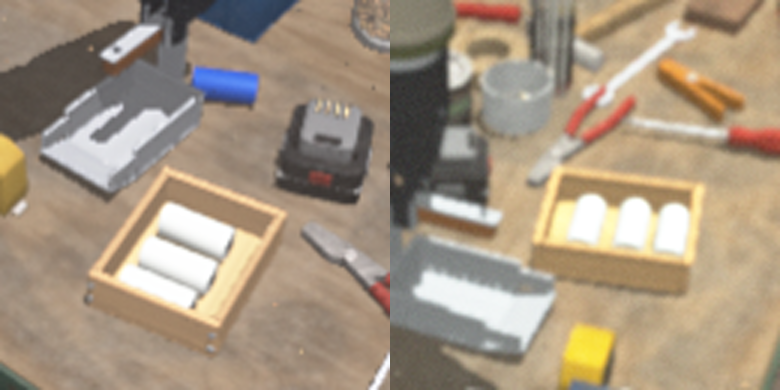

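The picture shows the scoop upright on the bench beside the tray, clear of the blue roller at (225,85). The three rollers are in the tray. I'll release gently and retreat upward.

```bash
python3 -m jog '{"offset":[[0,0,0],[0,0,0],[0,0,0],[0,0,0],[0,0,0],[0,0,0],[0,0,0],[0,0,0],[0,0,0],[0,0,0],[0,0,0.005],[0,0,0.015],[0,0,0.02],[0,0,0.025],[0,0,0.025],[0,0,0.025],[0,0,0.025],[0,0,0.02],[0,0,0],[0,0,0]],"yaw":[0,0,0,0,0,0,0,0,0,0,0,0,0,0,0,0,0,0,0,0],"jaw":[0.815,0.813,0.811,0.808,0.8,0.7,0.4,0,0,0,0,0,0,0,0,0,0,0,0,0]}'
python3 st2.py; python3 sv.py t5
python3 - <<'E'
from fit import *
x,f=fit([shot('scene'),shot('side')],'tray',tray,[.513,-.404,.19]); print('tray',x[:2].round(4),np.degrees(x[2]).round(1),round(f,3))
E
```

```text
clock: 30.53
position: [0.6582, -0.2624, 0.2509]
ee_rot: [0.001, 1.0, -0.0, 0.001]
ft_force: [0.3, 0.2, -0.9]
grip_width: 0.995
grasp_force: 0.0
scene scoop [(0.82, [0.618, -0.263, -0.0])]
scene scoop_lip []
scene scoop_grip [(0.73, [0.616, -0.263, 0.11])]
scene roller_1 [(0.7, [0.536, -0.394, 0.022]), (0.62, [0.498, -0.402, 0.019]), (0.59, [0.723, -0.297, 0.02]), (0.39, [0.621, 0.123, -0.001])]
scene tape_measure []
side scoop [(0.92, [0.613, -0.26, 0.003]), (0.41, [0.515, -0.404, 0.002])]
side scoop_lip [(0.64, [0.701, -0.425, 0.001]), (0.6, [0.537, -0.261, 0.022])]
side scoop_grip [(0.78, [0.616, -0.267, 0.106])]
side roller_1 [(0.73, [0.54, -0.392, 0.022]), (0.72, [0.474, -0.217, -0.002]), (0.69, [0.725, -0.295, 0.017]), (0.63, [0.464, -0.41, 0.02])]
side tape_measure [(0.66, [0.537, -0.263, 0.02])]
tcp [ 0.6576 -0.2623  0.249 ] 31.1333 [ 0.1 -0.1  0.3] [-0.03  0.08 -0.01] 0.0
tray [ 0.513  -0.4051] 11.6 0.339
```

View pics/t5.png

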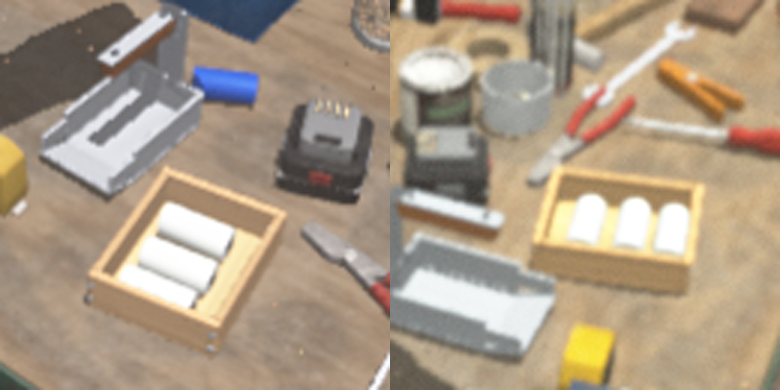

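The final picture shows the three rollers in the unmoved tray, the scoop standing upright beside it, and the gripper clear of everything.

```bash
python3 -c "from workcell import manip; print(manip.hand_in())"
```

```text
the job is handed in; nothing more can be done
None
```

The job is handed in at about 31 s on the robot clock: all three rollers lie in the tray, which stayed where it was, and the empty scoop stands upright on the bench beside it.

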